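Gauge the fence gap of the slicing guide and set its pointer

TASK

Find out how wide the gap between the steel wall and the fence of the slicing guide is: take the blue step gauge from its wooden holder and try its leaves in the gap from above with their flush backs against the wall, one after another from the thinnest up, each gently pushed down until it is fully in or clearly stops against the fence, and stop at the first leaf that does not go in. Then set the gauge back in its holder as it was, and after that slide the red pointer to the mark of the thickest leaf that did go fully in. Never force a leaf (stay under 35 N) and leave the other things on the counter where they are.

Things in the scene. Friction and masses are not known exactly. Their poses are not given: they have to be found in the camera images.
- slicer: slicing guide, fixed: wooden board 175 x 250 x 14 mm with an upright steel wall, a metal fence and a pointer track. Origin on the counter; x from the robot side to the wall, y along wall and gap (left at yaw 0). Wall: front face at x = 35 mm, 14 mm thick, y -55 to 55 mm, top at z = 55 mm. Track along y at x = -80 mm, top at z = 22 mm; behind it marks 1 to 4: black bars as wide as leaves 1 to 4
- slot (a point): middle of the gap, on the wall's front face at the height of the fence nose's top (slicer frame 35, 0, 45 mm), slicer's axes. The nose is 16 mm long in y; gap to the wall 5 to 15 mm, unknown, open above. Nose and wall have 3 mm bevels at the top of the gap. A leaf fully in has its tip at z = 23 mm, the gauge's bar on the wall's top; a leaf too thick stops near z = 45 mm
- fence_screw (a point): top of the black clamp screw on the fence's foot, 34 mm above the counter, slicer's axes. Its distance from the nose is not known, so the gap cannot be told from it. The fence is fixed and does not give
- pointer (a joint): position of the red pointer on its track, 0 to 0.12 m, growing towards the slicer's +y; the marks of leaves 1, 2, 3, 4 (thinnest to thickest) are at 0.024, 0.052, 0.080 and 0.108 m. It slides with about 1.5 N friction and stays where it is left; it starts near 0
- pointer_grip (a point): point to grip the red pointer, 46 mm above the counter, slicer's axes. The pointer's tab is 22 mm (x) by 18 mm (y), grip across y; its top is 18 mm above this point, the track 24 mm below it
- holder: dark wooden holder of the gauge, fixed, 60 x 176 mm: two end posts 134 mm apart (along y) with U-notches for the ends of the gauge's bar, seats 50 mm high, cheeks up to 60 mm. Origin on the counter, axes as the resting gauge's; the resting gauge has its grip point at x = -3, y = 0, z = 82 mm. Play about 2.5 mm each way in x, 3.5 mm in y
- gauge_grip (a point): middle of the handle of the blue step gauge (loose, 0.18 kg). Handle 22 mm thick in x (grip across x), 50 mm long in y, 36 mm high. Under it a bar as thick, 150 mm long in y, underside 32 mm below this point. Four steel leaves hang under the bar, tips 64 mm below this point, at y = -45, -15, 15, 45 mm, 4, 8, 12, 16 mm thick in that order. Used with its axes along the slicer's
- leaf1 (a point): tip of leaf 1 (4 mm thick) of the gauge, on its back face, middle of its width, gauge's axes. Leaves are 14 mm wide in y, 32 mm long; all back faces (+x) are flush, 3 mm to +x of the grip point, made to slide down the wall; thickness grows to -x
- leaf2 (a point): tip of leaf 2 (8 mm thick) of the gauge, on its back face, middle of its width, gauge's axes. Leaves are 14 mm wide in y, 32 mm long; all back faces (+x) are flush, 3 mm to +x of the grip point, made to slide down the wall; thickness grows to -x
- leaf3 (a point): tip of leaf 3 (12 mm thick) of the gauge, on its back face, middle of its width, gauge's axes. Leaves are 14 mm wide in y, 32 mm long; all back faces (+x) are flush, 3 mm to +x of the grip point, made to slide down the wall; thickness grows to -x
- leaf4 (a point): tip of leaf 4 (16 mm thick) of the gauge, on its back face, middle of its width, gauge's axes. Leaves are 14 mm wide in y, 32 mm long; all back faces (+x) are flush, 3 mm to +x of the grip point, made to slide down the wall; thickness grows to -x
- honey: honey jar, 68 x 68 x 112 mm, bystander, origin under its centre
- gift: red gift box, 62 x 85 x 40 mm, bystander, origin under its centre
- ribbon: gold ribbon spool lying flat, 74 x 86 x 20 mm, bystander, origin underneath
- jam: jam jar with a grey lid, 74 x 74 x 84 mm, bystander, origin under its centre
- rubber_stamp: date stamp with a black knob, 32 x 44 x 71 mm, bystander, origin under its centre
Not all that is in view belongs to the job. Of the things shaped like the part that bears gauge_grip, the blue one is meant.

How it is judged:
On the way, in this order (a step that is already met when the one before it is completed fails the run):
1. the thinnest leaf (1) is fully in the gap (y of leaf1 in the frame of slicer between -0.008 and 0.008 m and x of leaf1 in the frame of slicer between 0.024 and 0.038 m and angle between gauge_grip's own z axis and vertical below 0.12 rad and z of leaf1 in the frame of slicer below 0.027 m), for 0.1 s.
2. leaf 2 is tried: fully in, or pressed (over 2 N) against the fence and stopped (((y of leaf2 in the frame of slicer between -0.008 and 0.008 m and x of leaf2 in the frame of slicer between 0.024 and 0.038 m and angle between gauge_grip's own z axis and vertical below 0.12 rad and z of leaf2 in the frame of slicer below 0.027 m) or (y of leaf2 in the frame of slicer between -0.008 and 0.008 m and x of leaf2 in the frame of slicer between 0.024 and 0.038 m and angle between gauge_grip's own z axis and vertical below 0.12 rad and x of fence_screw in the frame of slicer above -0.0178 m and z of leaf2 in the frame of slicer between 0.029 and 0.048 m and contact force between gauge and fence above 2 N))), for 0.1 s.
3. leaf 3 is tried likewise, unless leaf 2 bound: then the gauge is lifted clear (((y of leaf3 in the frame of slicer between -0.008 and 0.008 m and x of leaf3 in the frame of slicer between 0.024 and 0.038 m and angle between gauge_grip's own z axis and vertical below 0.12 rad and z of leaf3 in the frame of slicer below 0.027 m) or (y of leaf3 in the frame of slicer between -0.008 and 0.008 m and x of leaf3 in the frame of slicer between 0.024 and 0.038 m and angle between gauge_grip's own z axis and vertical below 0.12 rad and x of fence_screw in the frame of slicer above -0.0218 m and z of leaf3 in the frame of slicer between 0.029 and 0.048 m and contact force between gauge and fence above 2 N) or (x of fence_screw in the frame of slicer above -0.0178 m and z of leaf1 in the frame of slicer above 0.06 m))), for 0.1 s.
4. leaf 4 is tried likewise, unless leaf 2 or 3 bound: then the gauge is back in its holder (((y of leaf4 in the frame of slicer between -0.008 and 0.008 m and x of leaf4 in the frame of slicer between 0.024 and 0.038 m and angle between gauge_grip's own z axis and vertical below 0.12 rad and x of fence_screw in the frame of slicer above -0.0258 m and z of leaf4 in the frame of slicer between 0.029 and 0.048 m and contact force between gauge and fence above 2 N) or (x of fence_screw in the frame of slicer above -0.0218 m and (x of gauge_grip in the frame of holder between -0.01 and 0.004 m and y of gauge_grip in the frame of holder between -0.008 and 0.008 m and z of gauge_grip in the frame of holder between 0.078 and 0.087 m and angle between gauge_grip's own z axis and vertical below 0.08 rad)))), for 0.1 s.
5. after that the pointer stands at the mark of the thickest leaf that goes in (((x of fence_screw in the frame of slicer above -0.0178 m and value of joint pointer between 0.016 and 0.032 m) or (x of fence_screw in the frame of slicer between -0.0218 and -0.0162 m and value of joint pointer between 0.044 and 0.06 m) or (x of fence_screw in the frame of slicer between -0.0258 and -0.0202 m and value of joint pointer between 0.072 and 0.088 m))), for 0.2 s.
At the end, for the whole second after the job is handed in: The gauge rests upright in the holder's notches (within 7 mm in x, 8 mm in y, 4 mm in height of its place) and the pointer rests within 8 mm of the mark of the thickest leaf that goes in; if the gap is within 0.8 mm of a leaf's thickness, that leaf may count either way (x of gauge_grip in the frame of holder between -0.01 and 0.004 m and y of gauge_grip in the frame of holder between -0.008 and 0.008 m and z of gauge_grip in the frame of holder between 0.078 and 0.087 m and angle between gauge_grip's own z axis and vertical below 0.08 rad and linear speed of gauge below 0.02 m/s and ((x of fence_screw in the frame of slicer above -0.0178 m and value of joint pointer between 0.016 and 0.032 m) or (x of fence_screw in the frame of slicer between -0.0218 and -0.0162 m and value of joint pointer between 0.044 and 0.06 m) or (x of fence_screw in the frame of slicer between -0.0258 and -0.0202 m and value of joint pointer between 0.072 and 0.088 m)) and velocity of joint pointer below 0.01 m/s); the robot touches nothing.
It fails at once if a leaf is forced: more than 35 N between gauge and fence (contact force between gauge and fence above 35 N).
It fails at once if more than 35 N between gauge and the slicing guide (contact force between gauge and slicer above 35 N).
It fails at once if another thing on the counter is moved by more than 30 mm (distance of any of honey, gift, ribbon, jam, rubber_stamp from where it was at the start of the episode above 0.03 m).
It also fails if it takes over 72 s, if anything falls off the work surface, if the arm or the gripper's body presses on something with over 40 N, if the wrist force passes 120 N, or if a joint passes its speed limit or range.

ROBOT

A 7-joint arm with a two-finger parallel gripper is mounted at the origin on a cart in front of the work surface, level with it; the furniture and walls round the work are solid. World frame = base frame: x ahead of the robot, y to its left, z up, the work surface at z = 0. Lengths are in m, angles in rad, forces in N, time in s.
With the tool pointing down it reaches from about 0.35 to 0.775 m from the base axis. Payload 3.1 kg.
Tool frame: the origin (TCP) lies at the very end of the fingers, on their centre line; the grasp point (between the pads) lies 19 mm behind it (arm.pinch_z is the distance from the TCP to the grasp point, in m); z points along the fingers, y is the line along which they close (so a half turn about z gives the same grasp; the last joint's range is limited). The gripper opens to 85 mm and grips with 20 to 120 N. Pads are 22 mm wide; open, the fingers measure 114 mm over their backs; the gripper's body (76 mm by 85 mm) begins 54 mm behind the grasp point. The pads swing forward as they close: fully open they stand 13 mm farther back than shut.
Start: joints at [1.25, 0.311, 0.014, 1.512, -0.004, 1.319, -0.027], TCP at [0.151, -0.529, 0.231] pointing down, gripper open.
Joint ranges: [-2.7, 2.7], [-0.3, 1.91], [-1.27, 1.3], [0.12, 2.57], [-1.44, 4.58], [0.2, 2.03], [-3.05, 3.05]. Speed limits (rad/s): [2.79, 2.79, 3.14, 3.14, 3.14, 3.14, 3.14].

INTERFACE

Orientations are given as a rotation vector (axis times angle).
In Python, from workcell import arm gives the robot as it stands. The module is installed in compiled form; this text tells all that it offers.
- The arm moves only by the tool move_arm, never from a script. Its argument "deltas" is a list of rows, each an object with "xyz": the shift along the tool's x, y, z in mm, a list of three; "turn": the turn about the tool's z in rad; "grip": the finger opening in mm, from 0 to 85.4. A call has 1 to 20 rows; each row is the pose to reach, as a shift and turn from the pose commanded when the call began, along the tool's axes at that moment; what a row does not reach only later rows make up. A row lasts 1/12 s, in which the tool goes at most 41.7 mm and 7.16 degrees, less where a joint would pass 70% of its speed; a pose out of reach is approached as far as the arm can. A call with a gripper value outside its range is refused whole. The fingers move at their own pace and stop on an object; "newtons" is the grip in N (left out, the last holds). Time passes only in rows, so rows that repeat a pose let the fingers close. It gives the time, the measured TCP pose, the force, the opening and the grip force at its end, in the units of the state.
- arm.read_state(): the state, without advancing time (a new reading comes with each control period).
- arm.snapshot(name): name is "side" or "top"; returns the picture (480x640x3 uint8, red, green, blue); there is no depth.
- arm.camera_model(name): a dict with "K" (3x3 intrinsics, pixels), "k1" (the pictures are not rectified: a ray, as slopes to the right and down, at radius r is drawn at 1 + k1 r^2 times it, then the intrinsics apply), "view" (4x4, takes a point from world to camera coordinates). Camera axes: x right, y up, looking along -z (the intrinsics and any distortion apply to the point x, -y, -z); pixel columns grow to the right and rows downward; lengths in m; the calibration is good to about 2 mm. A picture is of the moment at which its call begins. camera_model takes no time and is no camera call.
- arm.hand_in(): hands the job in; it is judged then, once.
The state is a dict: "time": time; "joint_positions": joint angles; "joint_vel": joint speeds; "joint_efforts": joint torques, N m; "tool_pos": TCP position; "tcp_rot": TCP orientation; "wrist_force": force on the tool from outside, world axes, zero at the start; "ft_torque": the same for the moment, N m; "opening": finger opening in m; "gripper_force": force on a finger pad.
Only numpy, scipy, OpenCV 4.12 (cv2) and the standard library are available. Lean on these libraries where they do the work, as an engineer would, in place of code of your own. Each camera call takes 0.05 s, during which the arm holds its last target. There are 200 camera calls.

## Working session

There is one attempt and no reset: what is moved stays moved. The work goes in short steps, Python scripts to look and compute and a tool call to move; the robot and the scene stay as the last step left them, time stands still between calls to the robot, and variables do not carry over. Pictures are saved under pics/ and viewed, at most 10 in all, crops included, and the job is handed in when it is done.

Besides the shell and the picture viewer there is one more tool, called in YAML: its name, and indented under it one key for each argument. move_arm: Moves the arm, as the interface text tells. Its arguments: {"type":"object","properties":{"deltas":{"type":"array","items":{"type":"object","properties":{"xyz":{"type":"array","items":{"type":"number"}},"turn":{"type":"number"},"grip":{"type":"number"}}}},"newtons":{"type":"number"}},"required":["deltas"]}

```bash
mkdir -p pics; python3 - <<'E'
from workcell import arm
import cv2
for n in("top","side"):
    cv2.imwrite(f"pics/{n}0.png",arm.snapshot(n)[:,:,::-1]); print(arm.camera_model(n))
s=arm.read_state();print(s["tool_pos"],s["tcp_rot"],s["time"],s["opening"],arm.pinch_z)
E
```

```text
{'K': array([[567.51463743,   0.        , 321.77022108],
       [  0.        , 567.51463743, 240.07578351],
       [  0.        ,   0.        ,   1.        ]]), 'k1': -0.16686953964282597, 'view': array([[-0.02247773, -0.99954468, -0.02012933,  0.15100214],
       [ 0.99369413, -0.0245494 ,  0.10940431, -0.52604288],
       [-0.10984866, -0.01754324,  0.99379349, -1.41036882],
       [ 0.        ,  0.        ,  0.        ,  1.        ]])}
{'K': array([[606.59926929,   0.        , 323.1674165 ],
       [  0.        , 606.59926929, 237.94609178],
       [  0.        ,   0.        ,   1.        ]]), 'k1': 0.010699855190559054, 'view': array([[-9.12621704e-01, -4.08805119e-01,  3.15667726e-05,
         5.26816648e-01],
       [ 1.64076077e-01, -3.66214777e-01,  9.15950751e-01,
        -1.04334690e-01],
       [-3.74433795e-01,  8.35921714e-01,  4.01290694e-01,
        -1.52625969e+00],
       [ 0.00000000e+00,  0.00000000e+00,  0.00000000e+00,
         1.00000000e+00]])}
[ 0.15123511 -0.52814439  0.23031594] [-3.10901710e+00 -4.36470255e-01  5.95908895e-04] 0.1 0.08529074461120963 0.0187
```

View pics/top0.png

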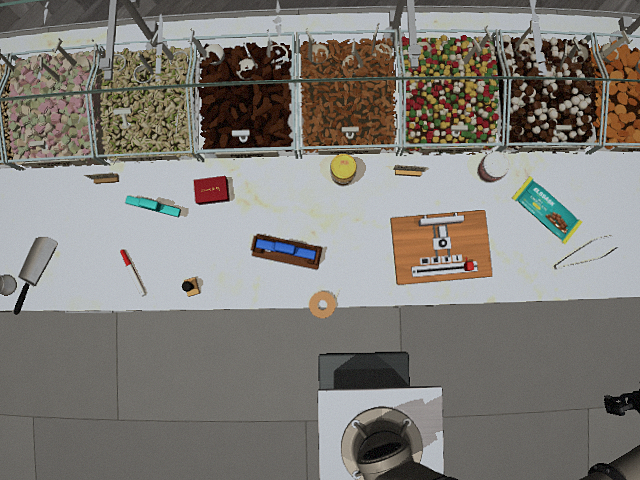

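View pics/side0.png

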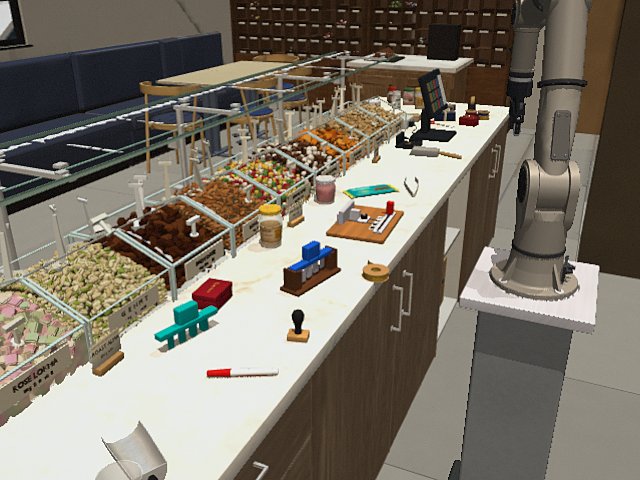

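Lookalikes: the blue gauge in the dark holder (top 287,250; side 311,262) and the teal one lying free (top 153,206; side 185,325). I choose the blue one and check it in a close crop.

```bash
python3 - <<'E'
import cv2,numpy as np
t=cv2.imread("pics/top0.png");s=cv2.imread("pics/side0.png")
def c(im,x,y,w,h,k): return cv2.resize(im[y:y+h,x:x+w],None,fx=k,fy=k,interpolation=cv2.INTER_CUBIC)
cv2.imwrite("pics/a.png",np.vstack([c(t,240,225,100,50,8)[:300*2], np.hstack([c(s,275,230,80,50,4),np.zeros((200,480,3),np.uint8)])]))
cv2.imwrite("pics/b.png",c(t,385,205,114,85,7))
cv2.imwrite("pics/c.png",c(s,320,190,100,60,8))
E
```

```text
(no output)
```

View pics/a.png

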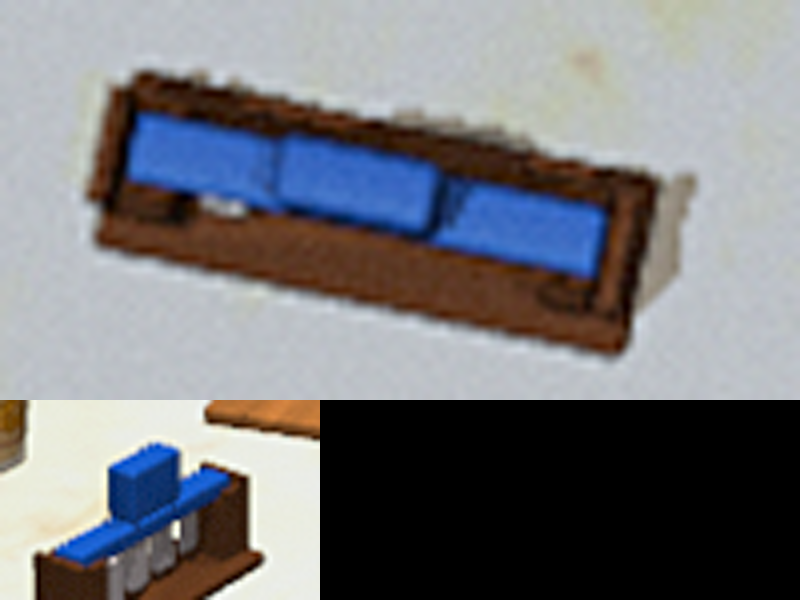

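View pics/b.png

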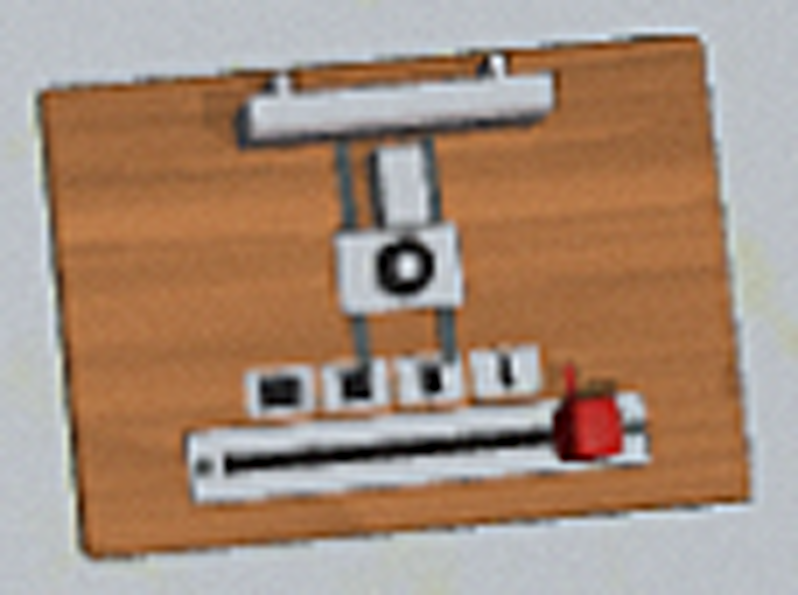

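View pics/c.png

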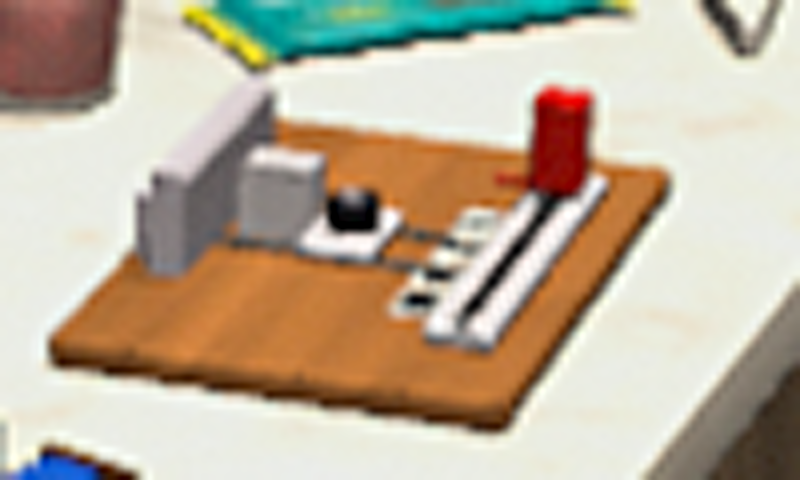

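The crops confirm the blue gauge sits in its holder, thick leaf 4 at the left (+y), pointer at the right (near mark 1). Fit poses from corners in both views.

```bash
cat > h.py <<'E'
import numpy as np
from scipy.optimize import least_squares
from workcell import arm
C={n:arm.camera_model(n) for n in("top","side")}
def proj(n,p):
    m=C[n];p=np.atleast_2d(p);c=p@m["view"][:3,:3].T+m["view"][:3,3]
    s=np.c_[c[:,0],-c[:,1]]/(-c[:,2:3]);s=s*(1+m["k1"]*(s**2).sum(1,keepdims=True))
    return s*[m["K"][0,0],m["K"][1,1]]+[m["K"][0,2],m["K"][1,2]]
def place(q,P):
    c,s=np.cos(q[2]),np.sin(q[2]);P=np.array(P,float)/1000
    return np.c_[q[0]+c*P[:,0]-s*P[:,1],q[1]+s*P[:,0]+c*P[:,1],P[:,2]]
def fit(obs,q0):
    # obs: list of (cam, local mm, full pixel)
    f=lambda q:np.concatenate([proj(n,place(q,[P]))[0]-px for n,P,px in obs])
    r=least_squares(f,q0,loss="soft_l1");return r.x,f(r.x).reshape(-1,2)
def up(x,y,k,ox,oy): return np.array([(x+.5)/k-.5+ox,(y+.5)/k-.5+oy])
E
python3 - <<'E'
from h import *
np.set_printoptions(precision=4,suppress=True)
T=lambda P,x,y:("top",P,up(x,y,7,385,205));S=lambda P,x,y:("side",P,up(x,y,8,320,190))
hx,hy=87.5,125
sl=[T((hx,hy,14),42,92),T((hx,-hy,14),703,38),T((-hx,-hy,14),750,495),T((-hx,hy,14),88,550),
 T((35,55,55),250,140),T((35,-55,55),553,113),T((49,-55,55),553,72),T((49,55,55),250,100),
 S((49,55,55),143,195),S((35,55,55),183,183),S((35,-55,55),272,88),S((hx,hy,14),52,343),S((-hx,hy,14),503,415),S((-hx,-hy,14),668,172)]
for sub in(sl,[o for o in sl if o[0]=="top"],[o for o in sl if o[0]=="side"]):
    q,r=fit(sub,[.5,-.15,.08]);print("slicer",q);print(r.T.round(1))
A=lambda P,x,y:("top",P,up(x,y,8,240,225));B=lambda P,x,y:("side",P,up(x,y-400,4,275,230))
# gauge frame: grip at origin xy, heights world
g=[A((11,25,100),283,137),A((11,-25,100),442,163),A((-11,-25,100),435,235),A((-11,25,100),277,205),
 A((11,75,64),138,112),A((-11,75,64),126,180),A((11,-75,64),607,205),A((-11,-75,64),597,277),
 B((11,25,100),110,465),B((-11,25,100),133,474),B((-11,-25,100),180,450),B((11,-25,100),158,444),B((-11,-75,64),228,476),B((-11,75,64),75,560)]
for sub in(g,g[:8],g[8:]):
    q,r=fit(sub,[.5,.15,-.15]);print("gauge",q);print(r.T.round(1))
E
```

```text
slicer [ 0.5155 -0.1678  0.0676]
[[-1.2 -0.9  0.4 -0.8  0.5  0.3 -0.3 -0.1  5.9  5.3  5.2 -3.1 -1.5 -1.4]
 [-3.6 -4.4 -2.9 -1.4  5.1  5.   5.4  5.3 -2.3 -0.2 -0.3 -1.2 -1.8 -1.2]]
slicer [ 0.5206 -0.1684  0.0583]
[[-0.8 -0.4  0.3 -1.   0.8  0.6 -0.   0.3]
 [-6.  -5.9 -4.4 -3.9  2.9  3.2  3.6  3.1]]
slicer [ 0.5193 -0.156   0.124 ]
[[ 3.9  3.5  1.5 -4.1 -1.3 -5.5]
 [-0.7  1.3  0.9  1.  -0.9 -0.9]]
gauge [ 0.5065  0.2292 -0.2222]
[[-0.2  0.1 -0.8 -1.3 -0.1 -0.5  0.2 -0.3 -0.8  0.6  1.4 -0.2  1.2  2.2]
 [-0.9 -0.1 -0.2 -0.5 -0.1  0.   0.1 -0.2 -0.1 -0.1 -0.9 -1.5 -0.8 -0.8]]
gauge [ 0.506   0.2284 -0.2182]
[[ 0.1  0.5 -0.5 -1.   0.2 -0.1  0.6  0.1]
 [-0.6  0.1  0.  -0.2  0.2  0.4  0.2 -0.1]]
gauge [ 0.5067  0.2335 -0.2427]
[[-1.7 -0.4  0.7 -0.7  0.9  0.8]
 [ 0.5  0.5 -0.1 -0.9 -0.  -0.2]]
```

```bash
python3 - <<'E'
from h import *
np.set_printoptions(precision=4,suppress=True)
T=lambda P,x,y:("top",P,up(x,y,7,385,205));S=lambda P,x,y:("side",P,up(x,y,8,320,190))
def mk(b):
 hx,hy=87.5,125
 return [T((b+hx,hy,14),42,92),T((b+hx,-hy,14),703,38),T((b-hx,-hy,14),750,495),T((b-hx,hy,14),88,550),
 T((35,55,55),250,140),T((35,-55,55),553,113),T((49,-55,55),553,72),T((49,55,55),250,100),
 S((49,55,55),143,195),S((35,55,55),183,183),S((35,-55,55),272,88),S((b+hx,hy,14),52,343),S((b-hx,hy,14),503,415),S((b-hx,-hy,14),668,172)]
def best(sel):
    f=lambda z:np.concatenate([proj(n,place(z[:3],[P]))[0]-px for n,P,px in sel(mk(z[3]))])
    r=least_squares(f,[.5,-.15,.08,-17],x_scale=[.1,.1,.1,10],loss="soft_l1");print(r.x);print(f(r.x).reshape(-1,2).T.round(1));return r.x
z=best(lambda o:o);best(lambda o:o[:8]);best(lambda o:o[8:])
for nm,P,px in [("screw?",(-22,0,34),up(405,268,7,385,205)),("ptrtop",(-80,-60,64),up(592,418,7,385,205))]:
    f=lambda v:proj("top",place(z,[(v[0],v[1],P[2])]))[0]-px
    print(nm,least_squares(f,P[:2]).x)
f=lambda v:proj("side",place(z,[(v[0],v[1],64)]))[0]-up(565,97,8,320,190)
print(least_squares(f,(-80,-60)).x)
s=arm.read_state();print(s["time"])
from scipy.spatial.transform import Rotation as R
print(R.from_rotvec(s["tcp_rot"]).as_matrix())
E
```

```text
[  0.5297  -0.1669   0.0588 -21.8672]
[[-0.7 -0.2  0.5 -0.8  0.1 -0.2 -0.8 -0.5  1.3  0.7  1.  -0.9  0.7  1.3]
 [-1.1 -1.1  0.5  1.2 -0.7 -0.4  0.  -0.5 -2.9 -0.8 -0.8 -1.  -1.4 -0.7]]
[  0.5288  -0.1678   0.0592 -21.3592]
[[-0.4  0.1  0.9 -0.5  0.4  0.2 -0.4 -0.1]
 [-0.9 -1.   0.6  1.3 -0.3  0.   0.4 -0.1]]
[  0.5291  -0.1575   0.072  -22.1334]
[[ 0.4 -0.1 -0.2 -1.5  0.6  0.3]
 [-1.8  0.3  0.2  0.4 -0.2  0.1]]
screw? [-15.3396   0.1225]
ptrtop [-76.87   -55.3141]
[-79.8529 -53.5331]
0.1
[[ 0.9613  0.2753 -0.0007]
 [ 0.2754 -0.9613  0.002 ]
 [-0.0001 -0.0021 -1.    ]]
```

```bash
cat >> h.py <<'E'
from scipy.spatial.transform import Rotation as R
GAUGE=np.array([.506,.2285,-.2182]); SL=np.array([.529,-.1675,.059])
def delta(xyz,yaw_ty=None):
    """tool-frame mm shift and turn to bring TCP to world xyz with tool y at world angle yaw_ty"""
    s=arm.read_state();M=R.from_rotvec(s["tcp_rot"]).as_matrix()
    d=M.T@(np.array(xyz)-s["tool_pos"])*1000
    t=None
    if yaw_ty is not None:
        a=np.arctan2(M[1,1],M[0,1]);t=-((yaw_ty-a+np.pi/2)%np.pi-np.pi/2)
    return d.round(1),t
E
python3 - <<'E'
from h import *
print(delta((.42,-.2,.2)),delta((*GAUGE[:2],.17),GAUGE[2]))
E
```

```text
(array([ 348.7, -241.4,   30.8]), None) (array([ 549.4, -629.6,   61.6]), np.float64(-1.0736425072639415))
```

move_arm:
  deltas:
    - {"xyz": [38, -26, 3], "turn": -0.1, "grip": 50}
    - {"xyz": [76, -52, 6], "turn": -0.2, "grip": 50}
    - {"xyz": [114, -79, 10], "turn": -0.3, "grip": 50}
    - {"xyz": [152, -105, 14], "turn": -0.4, "grip": 50}
    - {"xyz": [190, -131, 17], "turn": -0.5, "grip": 50}
    - {"xyz": [228, -158, 20], "turn": -0.6, "grip": 50}
    - {"xyz": [266, -184, 24], "turn": -0.7, "grip": 50}
    - {"xyz": [304, -210, 27], "turn": -0.8, "grip": 50}
    - {"xyz": [335, -241, 30], "turn": -0.9, "grip": 50}
    - {"xyz": [355, -276, 33], "turn": -1.0, "grip": 50}
    - {"xyz": [375, -311, 36], "turn": -1.07, "grip": 50}
    - {"xyz": [395, -347, 39], "turn": -1.07, "grip": 50}
    - {"xyz": [414, -382, 42], "turn": -1.07, "grip": 50}
    - {"xyz": [434, -418, 45], "turn": -1.07, "grip": 50}
    - {"xyz": [453, -454, 48], "turn": -1.07, "grip": 50}
    - {"xyz": [473, -489, 51], "turn": -1.07, "grip": 50}
    - {"xyz": [492, -525, 54], "turn": -1.07, "grip": 50}
    - {"xyz": [512, -560, 57], "turn": -1.07, "grip": 50}
    - {"xyz": [531, -595, 60], "turn": -1.07, "grip": 50}
    - {"xyz": [549, -630, 62], "turn": -1.07, "grip": 50}

```text
time: 1.77
tool_pos: [0.5007, 0.2057, 0.17]
tcp_rot: [2.454, 1.961, -0.002]
wrist_force: [0.4, -0.8, 1.5]
opening: 0.0498
gripper_force: 0.0
```

move_arm:
  deltas:
    - {"xyz": [0, 0, 20]}
    - {"xyz": [0, 0, 40]}
    - {"xyz": [0, 0, 50]}
    - {"xyz": [0, 0, 50]}

```text
validation failed for argument at $.de...
```

```bash
python3 - <<'E'
from h import *
import cv2
print(delta((*GAUGE[:2],.066),GAUGE[2]),arm.read_state()["tool_pos"])
t=arm.snapshot("top")[:,:,::-1];s=arm.snapshot("side")[:,:,::-1]
c=lambda im,x,y,w,h,k: cv2.resize(im[y:y+h,x:x+w],None,fx=k,fy=k,interpolation=cv2.INTER_CUBIC)
cv2.imwrite("pics/d.png",np.hstack([c(t,240,210,100,130,4),c(s,260,190,100,130,4)]))
E
```

```text
(array([ 23.5,   0.2, 104. ]), np.float64(-0.004404491941940147)) [0.50072331 0.20565808 0.16999328]
```

View pics/d.png

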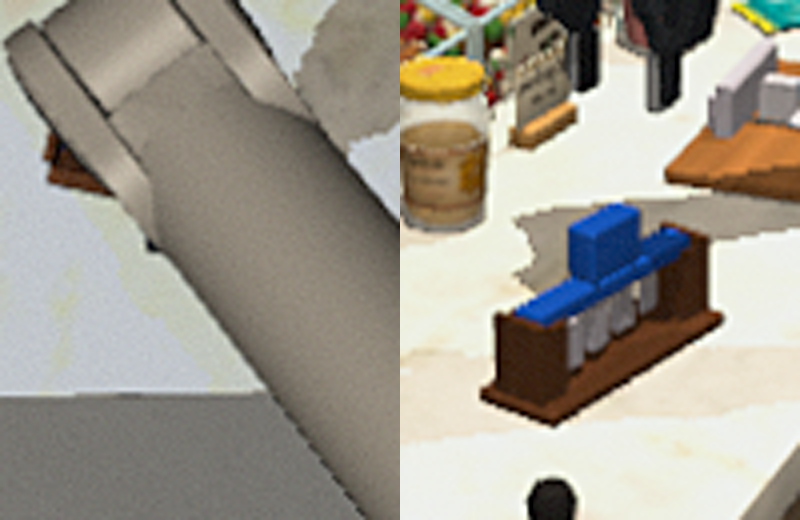

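The side view shows the gauge clear and the fingers hanging above it (fingers about crop 585,70 / 665,80); the top view is hidden by the arm. The move was refused for missing fields, so I resend it.

move_arm:
  deltas:
    - {"xyz": [0, 0, 15], "turn": 0, "grip": 50}
    - {"xyz": [0, 0, 30], "turn": 0, "grip": 50}
    - {"xyz": [0, 0, 30], "turn": 0, "grip": 50}
    - {"xyz": [0, 0, 30], "turn": 0, "grip": 50}

```text
time: 2.2
tool_pos: [0.5, 0.2032, 0.1398]
tcp_rot: [-2.454, -1.961, 0.005]
wrist_force: [-1.1, 1.1, 0.3]
opening: 0.05
gripper_force: 0.0
```

```bash
python3 - <<'E'
from h import *
print(delta((*GAUGE[:2],.066),GAUGE[2]),arm.read_state()["tool_pos"])
for p in [(*GAUGE[:2],.1)]: print(proj("side",p))
s=arm.read_state();print(proj("side",s["tool_pos"]))
E
```

```text
(array([26.2,  0.5, 73.7]), np.float64(-0.004237951832354536)) [0.49995209 0.20316537 0.13980071]
[[311.57185442 243.42018922]]
[[318.06955675 225.16428679]]
```

move_arm:
  deltas:
    - {"xyz": [13, 0, 10], "turn": 0, "grip": 50}
    - {"xyz": [26, 0, 20], "turn": 0, "grip": 50}
    - {"xyz": [26, 0, 34], "turn": 0, "grip": 50}
    - {"xyz": [26, 0, 48], "turn": 0, "grip": 50}
    - {"xyz": [26, 0, 60], "turn": 0, "grip": 50}
    - {"xyz": [26, 0, 70], "turn": 0, "grip": 50}
    - {"xyz": [26, 0, 74], "turn": 0, "grip": 50}
    - {"xyz": [26, 0, 74], "turn": 0, "grip": 50}

```text
time: 2.87
tool_pos: [0.506, 0.2289, 0.0659]
tcp_rot: [-2.454, -1.961, 0.003]
wrist_force: [-0.1, -1.0, 0.4]
opening: 0.05
gripper_force: 0.0
```

move_arm:
  deltas:
    - {"xyz": [0, 0, 0], "turn": 0, "grip": 15}
    - {"xyz": [0, 0, 0], "turn": 0, "grip": 15}
    - {"xyz": [0, 0, 0], "turn": 0, "grip": 15}
    - {"xyz": [0, 0, 0], "turn": 0, "grip": 15}
    - {"xyz": [0, 0, 0], "turn": 0, "grip": 15}
    - {"xyz": [0, 0, 0], "turn": 0, "grip": 15}
  newtons: 60

```text
time: 3.37
tool_pos: [0.5074, 0.23, 0.0678]
tcp_rot: [2.453, 1.961, 0.003]
wrist_force: [-0.7, -0.5, 4.1]
opening: 0.0211
gripper_force: 59.4
```

move_arm:
  deltas:
    - {"xyz": [0, 0, -8], "turn": 0, "grip": 15}
    - {"xyz": [0, 0, -20], "turn": 0, "grip": 15}
    - {"xyz": [0, 0, -40], "turn": 0, "grip": 15}
    - {"xyz": [0, 0, -60], "turn": 0, "grip": 15}
    - {"xyz": [0, 0, -80], "turn": 0, "grip": 15}
    - {"xyz": [0, 0, -90], "turn": 0, "grip": 15}
    - {"xyz": [0, 0, -90], "turn": 0, "grip": 15}
    - {"xyz": [0, 0, -90], "turn": 0, "grip": 15}

```text
time: 4.03
tool_pos: [0.5064, 0.2296, 0.1569]
tcp_rot: [2.453, 1.962, 0.0]
wrist_force: [0.4, -0.2, -1.7]
opening: 0.0212
gripper_force: 58.7
```

```bash
cat >> h.py <<'E'
# gauge: grip point in tool = 16 mm behind... tool_z offset ; leaf k local y
LY={1:-45,2:-15,3:15,4:45}
def leaf_target(k,z,dx=-1.0):
    """TCP world xy so that leaf k back is dx mm from wall, y=0 in slicer"""
    p=place(SL,[(35-3+dx,-LY[k],0)])[0]; return (p[0],p[1],z)
E
python3 - <<'E'
from h import *
s=arm.read_state();print(s["tool_pos"],s["wrist_force"],s["opening"])
for k in(1,2,3,4): print(k,np.round(leaf_target(k,.15),4),delta(leaf_target(k,.15),SL[2]))
E
```

```text
[0.50639359 0.22957894 0.15685172] [ 0.42220551 -0.23211033 -1.72188714] 0.021203104670651136
1 [ 0.5573 -0.1208  0.15  ] (array([-330.5,  126.7,    6.9]), np.float64(-0.28084726454179876))
2 [ 0.5591 -0.1507  0.15  ] (array([-359.4,  135. ,    6.9]), np.float64(-0.28084726454179876))
3 [ 0.5608 -0.1806  0.15  ] (array([-388.2,  143.4,    6.9]), np.float64(-0.28084726454179876))
4 [ 0.5626 -0.2106  0.15  ] (array([-417. ,  151.7,    6.9]), np.float64(-0.28084726454179876))
```

move_arm:
  deltas:
    - {"xyz": [-20, 8, 0], "turn": -0.03, "grip": 15}
    - {"xyz": [-50, 20, 0], "turn": -0.06, "grip": 15}
    - {"xyz": [-85, 33, 0], "turn": -0.09, "grip": 15}
    - {"xyz": [-120, 46, 0], "turn": -0.12, "grip": 15}
    - {"xyz": [-155, 60, 0], "turn": -0.15, "grip": 15}
    - {"xyz": [-190, 73, 2], "turn": -0.18, "grip": 15}
    - {"xyz": [-225, 86, 4], "turn": -0.21, "grip": 15}
    - {"xyz": [-260, 100, 6], "turn": -0.24, "grip": 15}
    - {"xyz": [-295, 113, 7], "turn": -0.27, "grip": 15}
    - {"xyz": [-318, 122, 7], "turn": -0.28, "grip": 15}
    - {"xyz": [-330, 127, 7], "turn": -0.28, "grip": 15}
    - {"xyz": [-330, 127, 7], "turn": -0.28, "grip": 15}
    - {"xyz": [-330, 127, 7], "turn": -0.28, "grip": 15}
    - {"xyz": [-330, 127, 7], "turn": -0.28, "grip": 15}

```text
time: 5.2
tool_pos: [0.5574, -0.1165, 0.1494]
tcp_rot: [-2.149, -2.287, -0.002]
wrist_force: [-0.0, 0.3, -1.8]
opening: 0.0211
gripper_force: 58.8
```

```bash
python3 - <<'E'
from h import *
import cv2
s=arm.read_state();print(s["tool_pos"],s["wrist_force"],delta(leaf_target(1,.105),SL[2]))
t=arm.snapshot("top")[:,:,::-1];s=arm.snapshot("side")[:,:,::-1]
c=lambda im,x,y,w,h,k: cv2.resize(im[y:y+h,x:x+w],None,fx=k,fy=k,interpolation=cv2.INTER_CUBIC)
cv2.imwrite("pics/e.png",np.vstack([c(s,310,150,110,75,7)]))
E
```

```text
[ 0.55740782 -0.11648057  0.1493698 ] [-0.02544588  0.3488283  -1.8426467 ] (array([-4.4, -0.3, 44.4]), np.float64(0.0031586756888528633))
```

View pics/e.png

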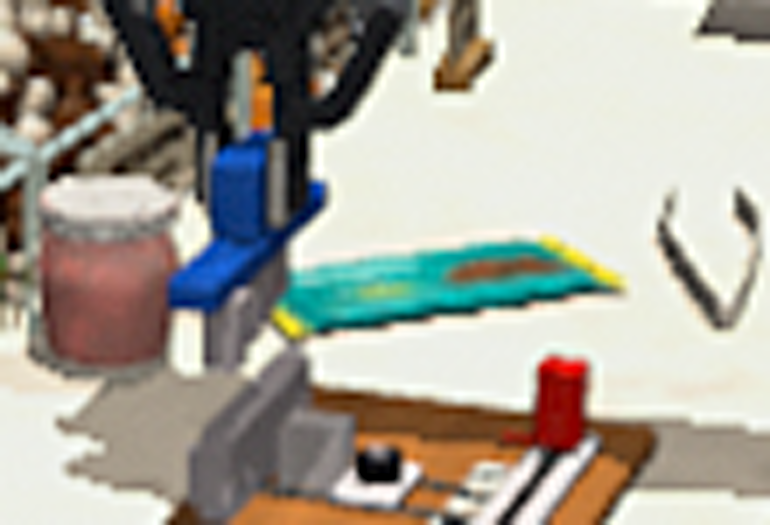

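The side view shows the gauge held level above the wall (leaf 4 nearest at crop 225,340; wall top at about 260,390). Lowering leaf 1.

move_arm:
  deltas:
    - {"xyz": [-4, 0, 12], "turn": 0, "grip": 15}
    - {"xyz": [-4, 0, 25], "turn": 0, "grip": 15}
    - {"xyz": [-4, 0, 35], "turn": 0, "grip": 15}
    - {"xyz": [-4, 0, 42], "turn": 0, "grip": 15}
    - {"xyz": [-4, 0, 46], "turn": 0, "grip": 15}
    - {"xyz": [-4, 0, 48], "turn": 0, "grip": 15}
    - {"xyz": [-4, 0, 50], "turn": 0, "grip": 15}
    - {"xyz": [-4, 0, 52], "turn": 0, "grip": 15}
    - {"xyz": [-4, 0, 52], "turn": 0, "grip": 15}

```text
time: 6.05
tool_pos: [0.5581, -0.1242, 0.0978]
tcp_rot: [2.156, 2.285, 0.0]
wrist_force: [-0.6, 0.6, -1.6]
opening: 0.0211
gripper_force: 58.8
```

move_arm:
  deltas:
    - {"xyz": [2, 0, 2], "turn": 0, "grip": 15}
    - {"xyz": [3, 0, 4], "turn": 0, "grip": 15}
    - {"xyz": [3, 0, 6], "turn": 0, "grip": 15}
    - {"xyz": [3, 0, 8], "turn": 0, "grip": 15}
    - {"xyz": [3, 0, 8], "turn": 0, "grip": 15}

```text
time: 6.47
tool_pos: [0.5584, -0.121, 0.0898]
tcp_rot: [2.155, 2.285, 0.002]
wrist_force: [0.8, 0.8, -1.7]
opening: 0.0214
gripper_force: 58.8
```

move_arm:
  deltas:
    - {"xyz": [0, 0, 3], "turn": 0, "grip": 15}
    - {"xyz": [0, 0, 6], "turn": 0, "grip": 15}
    - {"xyz": [0, 0, 9], "turn": 0, "grip": 15}
    - {"xyz": [0, 0, 12], "turn": 0, "grip": 15}
    - {"xyz": [0, 0, 14], "turn": 0, "grip": 15}
    - {"xyz": [0, 0, 16], "turn": 0, "grip": 15}
    - {"xyz": [0, 0, 17], "turn": 0, "grip": 15}
    - {"xyz": [0, 0, 17], "turn": 0, "grip": 15}

```text
time: 7.13
tool_pos: [0.5584, -0.1212, 0.0728]
tcp_rot: [2.155, 2.285, 0.001]
wrist_force: [3.4, 0.4, -1.9]
opening: 0.021
gripper_force: 58.8
```

move_arm:
  deltas:
    - {"xyz": [0, 0.5, 1], "turn": 0, "grip": 15}
    - {"xyz": [0, 1, 2], "turn": 0, "grip": 15}
    - {"xyz": [0, 1, 3], "turn": 0, "grip": 15}
    - {"xyz": [0, 1, 3], "turn": 0, "grip": 15}
    - {"xyz": [0, 1, 3], "turn": 0, "grip": 15}

```text
time: 7.55
tool_pos: [0.5585, -0.1211, 0.0726]
tcp_rot: [2.156, 2.284, -0.002]
wrist_force: [-4.0, -0.4, 13.3]
opening: 0.0213
gripper_force: 61.3
```

move_arm:
  deltas:
    - {"xyz": [0, -0.5, -4], "turn": 0, "grip": 15}
    - {"xyz": [0, -0.5, -16], "turn": 0, "grip": 15}
    - {"xyz": [0, -0.5, -30], "turn": 0, "grip": 15}
    - {"xyz": [0, -0.5, -44], "turn": 0, "grip": 15}
    - {"xyz": [-10, -0.5, -52], "turn": 0, "grip": 15}
    - {"xyz": [-22, -0.5, -52], "turn": 0, "grip": 15}
    - {"xyz": [-30, -0.5, -46], "turn": 0, "grip": 15}
    - {"xyz": [-30, -0.5, -38], "turn": 0, "grip": 15}
    - {"xyz": [-30, -0.5, -32], "turn": 0, "grip": 15}
    - {"xyz": [-30, -0.5, -30], "turn": 0, "grip": 15}
    - {"xyz": [-30, -0.5, -30], "turn": 0, "grip": 15}

```text
time: 8.47
tool_pos: [0.5585, -0.1501, 0.0976]
tcp_rot: [-2.152, -2.283, 0.002]
wrist_force: [0.3, -0.4, -1.3]
opening: 0.0212
gripper_force: 60.9
```

```bash
python3 - <<'E'
from h import *
s=arm.read_state();print(s["tool_pos"],s["wrist_force"],delta(leaf_target(2,.0946,-.3),SL[2]))
E
```

```text
[ 0.55849034 -0.15012851  0.09762647] [ 0.25286555 -0.40813005 -1.26854099] (array([-0.6,  1.2,  3. ]), np.float64(5.631894323010478e-05))
```

move_arm:
  deltas:
    - {"xyz": [0, 1, 1], "turn": 0, "grip": 15}
    - {"xyz": [0, 1, 2], "turn": 0, "grip": 15}
    - {"xyz": [0, 1, 3], "turn": 0, "grip": 15}
    - {"xyz": [0, 1, 4], "turn": 0, "grip": 15}
    - {"xyz": [0, 1, 4.5], "turn": 0, "grip": 15}
    - {"xyz": [0, 1, 4.5], "turn": 0, "grip": 15}

```text
time: 8.97
tool_pos: [0.5611, -0.1511, 0.0953]
tcp_rot: [2.156, 2.285, 0.0]
wrist_force: [0.1, 0.2, -2.2]
opening: 0.021
gripper_force: 60.9
```

move_arm:
  deltas:
    - {"xyz": [0, -1, 1], "turn": 0, "grip": 15}
    - {"xyz": [0, -1, 2], "turn": 0, "grip": 15}
    - {"xyz": [0, -1, 3], "turn": 0, "grip": 15}
    - {"xyz": [0, -1, 3], "turn": 0, "grip": 15}
    - {"xyz": [0, -1, 3], "turn": 0, "grip": 15}

```text
time: 9.38
tool_pos: [0.5611, -0.1512, 0.093]
tcp_rot: [2.154, 2.284, 0.002]
wrist_force: [2.3, -0.4, 1.2]
opening: 0.0217
gripper_force: 61.2
```

move_arm:
  deltas:
    - {"xyz": [0, 0.5, 1], "turn": 0, "grip": 15}
    - {"xyz": [0, 1, 2], "turn": 0, "grip": 15}
    - {"xyz": [0, 1, 2.5], "turn": 0, "grip": 15}
    - {"xyz": [0, 1, 2.5], "turn": 0, "grip": 15}

```text
time: 9.72
tool_pos: [0.5615, -0.1511, 0.0925]
tcp_rot: [2.153, 2.285, -0.001]
wrist_force: [-3.8, 0.9, 12.6]
opening: 0.0213
gripper_force: 63.0
```

move_arm:
  deltas:
    - {"xyz": [0, 0, -2.5], "turn": 0, "grip": 15}
    - {"xyz": [0, 1, -2.5], "turn": 0, "grip": 15}
    - {"xyz": [0, 1.5, -2.5], "turn": 0, "grip": 15}
    - {"xyz": [0, 1.5, -2.5], "turn": 0, "grip": 15}

```text
time: 10.05
tool_pos: [0.5616, -0.1512, 0.0928]
tcp_rot: [-2.155, -2.285, 0.003]
wrist_force: [-3.3, -0.7, 7.7]
opening: 0.0212
gripper_force: 62.1
```

move_arm:
  deltas:
    - {"xyz": [0, 0, -2], "turn": 0, "grip": 15}
    - {"xyz": [0, 0, -3], "turn": 0, "grip": 15}
    - {"xyz": [0, 0, -3], "turn": 0, "grip": 15}

```text
time: 10.3
tool_pos: [0.5614, -0.1511, 0.0942]
tcp_rot: [-2.155, -2.283, 0.002]
wrist_force: [-1.7, 0.7, -0.6]
opening: 0.021
gripper_force: 60.8
```

move_arm:
  deltas:
    - {"xyz": [0, 0.7, 0], "turn": 0, "grip": 15}
    - {"xyz": [0, 1.5, 0], "turn": 0, "grip": 15}
    - {"xyz": [0, 1.5, 0], "turn": 0, "grip": 15}

```text
time: 10.55
tool_pos: [0.5618, -0.1511, 0.0942]
tcp_rot: [-2.153, -2.282, 0.006]
wrist_force: [-6.0, -0.1, -0.1]
opening: 0.0208
gripper_force: 61.0
```

move_arm:
  deltas:
    - {"xyz": [0, 0, 1], "turn": 0, "grip": 15}
    - {"xyz": [0, 0, 2], "turn": 0, "grip": 15}
    - {"xyz": [0, 0, 3], "turn": 0, "grip": 15}
    - {"xyz": [0, 0, 4], "turn": 0, "grip": 15}
    - {"xyz": [0, 0, 4], "turn": 0, "grip": 15}

```text
time: 10.97
tool_pos: [0.562, -0.1511, 0.0926]
tcp_rot: [-2.153, -2.284, 0.007]
wrist_force: [-8.6, 0.1, 10.6]
opening: 0.0211
gripper_force: 62.6
```

Leaf 2 is bound: back on the wall, tip stopped at about 43 mm with ~12 N. Lifting clear and going back to the holder.

move_arm:
  deltas:
    - {"xyz": [0, -2, -5], "turn": 0, "grip": 15}
    - {"xyz": [0, -3, -20], "turn": 0, "grip": 15}
    - {"xyz": [0, -3, -40], "turn": 0, "grip": 15}
    - {"xyz": [0, -3, -58], "turn": 0, "grip": 15}
    - {"xyz": [0, -3, -64], "turn": 0, "grip": 15}
    - {"xyz": [0, -3, -64], "turn": 0, "grip": 15}
    - {"xyz": [0, -3, -64], "turn": 0, "grip": 15}

```text
time: 11.55
tool_pos: [0.5616, -0.151, 0.1551]
tcp_rot: [2.155, 2.284, 0.002]
wrist_force: [-0.6, -0.4, -2.6]
opening: 0.021
gripper_force: 60.8
```

```bash
python3 - <<'E'
from h import *
s=arm.read_state();print(s["tool_pos"],s["wrist_force"],delta((.5067,.2297,.155),GAUGE[2]+.003))
print(s["tcp_rot"])
E
```

```text
[ 0.56161054 -0.15101408  0.15507007] [-0.62182639 -0.36618377 -2.57503287] (array([383.3, -32.7,   0. ]), np.float64(0.27321110504433355))
[2.15539303e+00 2.28420199e+00 1.56662779e-03]
```

move_arm:
  deltas:
    - {"xyz": [20, -2, 0], "turn": 0.03, "grip": 15}
    - {"xyz": [50, -4, 0], "turn": 0.06, "grip": 15}
    - {"xyz": [85, -7, 0], "turn": 0.09, "grip": 15}
    - {"xyz": [120, -10, 0], "turn": 0.12, "grip": 15}
    - {"xyz": [155, -13, 0], "turn": 0.15, "grip": 15}
    - {"xyz": [190, -16, 0], "turn": 0.18, "grip": 15}
    - {"xyz": [225, -19, 0], "turn": 0.21, "grip": 15}
    - {"xyz": [260, -22, 0], "turn": 0.24, "grip": 15}
    - {"xyz": [295, -25, 0], "turn": 0.26, "grip": 15}
    - {"xyz": [330, -28, 0], "turn": 0.27, "grip": 15}
    - {"xyz": [360, -31, 0], "turn": 0.27, "grip": 15}
    - {"xyz": [378, -33, 0], "turn": 0.27, "grip": 15}
    - {"xyz": [383, -33, 0], "turn": 0.27, "grip": 15}
    - {"xyz": [383, -33, 0], "turn": 0.27, "grip": 15}
    - {"xyz": [383, -33, 0], "turn": 0.27, "grip": 15}

```text
time: 12.8
tool_pos: [0.506, 0.2277, 0.154]
tcp_rot: [2.444, 1.972, -0.004]
wrist_force: [-0.6, 0.2, -1.0]
opening: 0.0212
gripper_force: 60.8
```

```bash
python3 - <<'E'
from h import *
import cv2
s=arm.read_state();print(s["tool_pos"],s["wrist_force"],delta((.5067,.2297,.155),GAUGE[2]+.003))
s=arm.snapshot("side")[:,:,::-1]
c=lambda im,x,y,w,h,k: cv2.resize(im[y:y+h,x:x+w],None,fx=k,fy=k,interpolation=cv2.INTER_CUBIC)
cv2.imwrite("pics/f.png",c(s,250,180,110,120,5))
E
```

```text
[0.50595744 0.22766271 0.15403785] [-0.63842797  0.16857371 -1.0377029 ] (array([ 2.1,  0.3, -1. ]), np.float64(0.002355110265380489))
```

View pics/f.png

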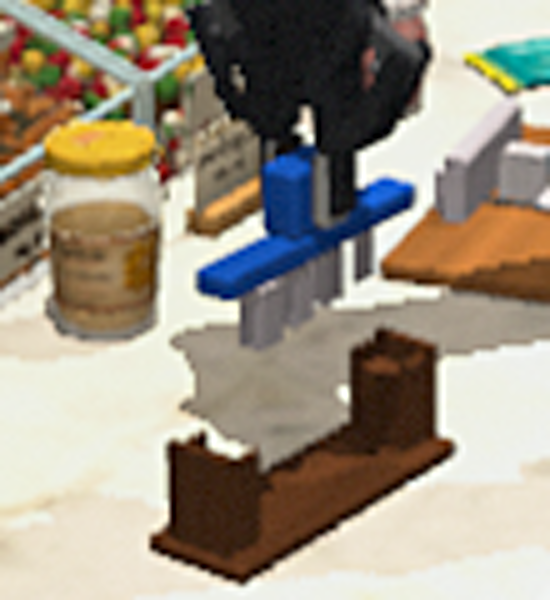

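The gauge hangs above the holder, aligned along it; I check its level against the predicted bar corners.

```bash
python3 - <<'E'
from h import *
s=arm.read_state();p=s["tool_pos"];zg=(p[2]+.0150)*1000
for a in(0,.02,-.02):
    P=[(-11,75,-18),(-11,-75,-18),(-11,75,-32),(-11,-75,-32),(-11,25,18)]
    P=[(x,y*np.cos(a)-z*np.sin(a),zg+y*np.sin(a)+z*np.cos(a)) for x,y,z in P]
    print(a,((proj("side",place((p[0],p[1],-.216),P))-[250,180]+.5)*5).round(0).tolist())
E
```

```text
0 [[230.0, 276.0], [419.0, 181.0], [231.0, 304.0], [419.0, 207.0], [296.0, 172.0]]
0.02 [[230.0, 274.0], [419.0, 184.0], [230.0, 301.0], [418.0, 210.0], [296.0, 171.0]]
-0.02 [[231.0, 279.0], [420.0, 178.0], [232.0, 306.0], [420.0, 203.0], [295.0, 173.0]]
```

move_arm:
  deltas:
    - {"xyz": [2, 0, 10], "turn": 0, "grip": 15}
    - {"xyz": [2, 0, 25], "turn": 0, "grip": 15}
    - {"xyz": [2, 0, 40], "turn": 0, "grip": 15}
    - {"xyz": [2, 0, 52], "turn": 0, "grip": 15}
    - {"xyz": [2, 0, 60], "turn": 0, "grip": 15}
    - {"xyz": [2, 0, 66], "turn": 0, "grip": 15}
    - {"xyz": [2, 0, 71], "turn": 0, "grip": 15}
    - {"xyz": [2, 0, 76], "turn": 0, "grip": 15}
    - {"xyz": [2, 0, 80], "turn": 0, "grip": 15}
    - {"xyz": [2, 0, 83], "turn": 0, "grip": 15}
    - {"xyz": [2, 0, 83], "turn": 0, "grip": 15}

```text
time: 13.77
tool_pos: [0.5061, 0.2312, 0.0718]
tcp_rot: [-2.444, -1.974, 0.001]
wrist_force: [1.6, -0.7, -2.5]
opening: 0.0215
gripper_force: 60.9
```

move_arm:
  deltas:
    - {"xyz": [-1, 0, 1.5], "turn": 0, "grip": 15}
    - {"xyz": [-1, 0, 3], "turn": 0, "grip": 15}
    - {"xyz": [-1, 0, 4.5], "turn": 0, "grip": 15}
    - {"xyz": [-1, 0, 5.5], "turn": 0, "grip": 15}
    - {"xyz": [-1, 0, 5.5], "turn": 0, "grip": 15}

```text
time: 14.18
tool_pos: [0.5064, 0.2303, 0.0678]
tcp_rot: [2.444, 1.973, 0.001]
wrist_force: [-2.6, -1.0, 4.3]
opening: 0.0214
gripper_force: 61.5
```

move_arm:
  deltas:
    - {"xyz": [0, 0, 0], "turn": 0, "grip": 50}
    - {"xyz": [0, 0, 0], "turn": 0, "grip": 50}
    - {"xyz": [0, 0, 0], "turn": 0, "grip": 50}
    - {"xyz": [0, 0, 0], "turn": 0, "grip": 50}
    - {"xyz": [0, 0, -10], "turn": 0, "grip": 50}
    - {"xyz": [0, 0, -30], "turn": 0, "grip": 50}
    - {"xyz": [0, 0, -60], "turn": 0, "grip": 50}
    - {"xyz": [0, 0, -90], "turn": 0, "grip": 50}
    - {"xyz": [0, 0, -90], "turn": 0, "grip": 50}
    - {"xyz": [0, 0, -90], "turn": 0, "grip": 50}

```text
time: 15.02
tool_pos: [0.5076, 0.2315, 0.1596]
tcp_rot: [2.443, 1.973, 0.009]
wrist_force: [1.3, 0.1, 0.1]
opening: 0.0501
gripper_force: 0.0
```

```bash
python3 - <<'E'
from h import *
import cv2
s=arm.read_state();print(s["tool_pos"],s["wrist_force"])
pp=lambda q,z:(*place(SL,[(-79,q,0)])[0][:2],z)
print(delta(pp(-54.5,.14),SL[2]+np.pi/2))
s=arm.snapshot("side")[:,:,::-1]
c=lambda im,x,y,w,h,k: cv2.resize(im[y:y+h,x:x+w],None,fx=k,fy=k,interpolation=cv2.INTER_CUBIC)
cv2.imwrite("pics/g.png",c(s,270,220,90,75,8))
E
```

```text
[0.50755973 0.23152465 0.15960203] [1.33116389 0.11888317 0.10551963]
(array([-459.3,   43.2,   18.3]), np.float64(1.2999860487965176))
```

View pics/g.png

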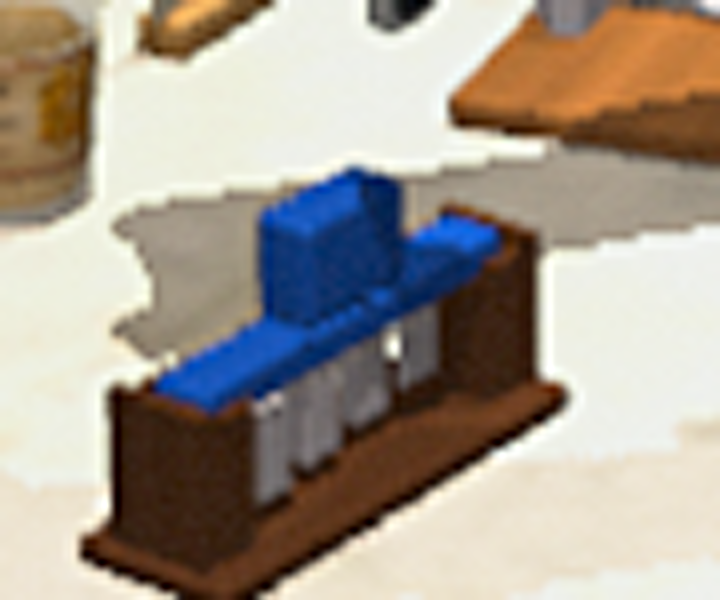

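The gauge sits in both notches (bar ends at 190,385 and 470,235), as before. Now the pointer; I check the marks' places.

```bash
python3 - <<'E'
from h import *
for nm,z,x,y in[("m1",15,507,370),("m2",15,431,380),("m3",15,355,386),("m4",15,280,392),("trackR",22,648,425),("trackL",22,190,465),("needle",24,570,375)]:
    px=up(x,y,7,385,205)
    print(nm,least_squares(lambda v:proj("top",place(SL,[(v[0],v[1],z)]))[0]-px,(-60,0)).x.round(1))
s=arm.read_state();print(s["joint_positions"])
E
```

```text
m1 [-53.6 -37.1]
m2 [-54.8  -8.6]
m3 [-54.6  19.7]
m4 [-54.4  47.5]
trackR [-78.6 -85.7]
trackL [-78.5  84.1]
needle [-57.9 -58.2]
[ 0.01606106  0.45232512 -0.65675891  1.59115468  0.29145339  1.19633667
 -0.91099459]
```

move_arm:
  deltas:
    - {"xyz": [-30, 3, 0], "turn": 0.1, "grip": 50}
    - {"xyz": [-65, 6, 0], "turn": 0.2, "grip": 50}
    - {"xyz": [-100, 9, 0], "turn": 0.3, "grip": 50}
    - {"xyz": [-135, 12, 2], "turn": 0.4, "grip": 50}
    - {"xyz": [-170, 16, 4], "turn": 0.5, "grip": 50}
    - {"xyz": [-205, 19, 6], "turn": 0.6, "grip": 50}
    - {"xyz": [-240, 22, 8], "turn": 0.7, "grip": 50}
    - {"xyz": [-275, 26, 10], "turn": 0.8, "grip": 50}
    - {"xyz": [-310, 29, 12], "turn": 0.9, "grip": 50}
    - {"xyz": [-345, 32, 14], "turn": 1.0, "grip": 50}
    - {"xyz": [-380, 36, 16], "turn": 1.1, "grip": 50}
    - {"xyz": [-415, 39, 17], "turn": 1.2, "grip": 50}
    - {"xyz": [-445, 42, 18], "turn": 1.3, "grip": 50}
    - {"xyz": [-459, 43, 18], "turn": 1.3, "grip": 50}
    - {"xyz": [-459, 43, 18], "turn": 1.3, "grip": 50}
    - {"xyz": [-459, 43, 18], "turn": 1.3, "grip": 50}

```text
time: 16.4
tool_pos: [0.4503, -0.2275, 0.1374]
tcp_rot: [-3.138, -0.089, 0.004]
wrist_force: [0.3, 1.4, 0.5]
opening: 0.0496
gripper_force: 0.0
```

```bash
python3 - <<'E'
from h import *
s=arm.read_state()
print(s["tool_pos"],delta((*place(SL,[(-79.5,-56,0)])[0][:2],.034),SL[2]+np.pi/2))
E
```

```text
[ 0.45029386 -0.2274537   0.13739269] (array([  2.9,   1. , 103.4]), np.float64(-0.0021840051242065783))
```

move_arm:
  deltas:
    - {"xyz": [2, 1, 15], "turn": 0, "grip": 50}
    - {"xyz": [3, 1, 35], "turn": 0, "grip": 50}
    - {"xyz": [3, 1, 55], "turn": 0, "grip": 50}
    - {"xyz": [3, 1, 72], "turn": 0, "grip": 50}
    - {"xyz": [3, 1, 86], "turn": 0, "grip": 50}
    - {"xyz": [3, 1, 96], "turn": 0, "grip": 50}
    - {"xyz": [3, 1, 102], "turn": 0, "grip": 50}
    - {"xyz": [3, 1, 102], "turn": 0, "grip": 50}
    - {"xyz": [3, 1, 102], "turn": 0, "grip": 50}

```text
time: 17.15
tool_pos: [0.455, -0.2276, 0.0369]
tcp_rot: [-3.14, -0.094, -0.0]
wrist_force: [0.1, -0.1, -0.6]
opening: 0.05
gripper_force: 0.0
```

move_arm:
  deltas:
    - {"xyz": [0, 0, 0], "turn": 0, "grip": 10}
    - {"xyz": [0, 0, 0], "turn": 0, "grip": 10}
    - {"xyz": [0, 0, 0], "turn": 0, "grip": 10}
    - {"xyz": [0, 0, 0], "turn": 0, "grip": 10}
    - {"xyz": [0, 0, 0], "turn": 0, "grip": 10}
    - {"xyz": [0, 0, 0], "turn": 0, "grip": 10}
  newtons: 25

```text
time: 17.65
tool_pos: [0.4554, -0.2286, 0.0377]
tcp_rot: [3.139, 0.093, 0.002]
wrist_force: [-0.8, 0.6, 6.1]
opening: 0.0176
gripper_force: 29.8
```

```bash
python3 - <<'E'
from h import *
s=arm.read_state()
print(s["tool_pos"],delta((*place(SL,[(-79.5,-36,0)])[0][:2],.034),SL[2]+np.pi/2))
E
```

```text
[ 0.4553707  -0.22859731  0.03770255] (array([ -2.4, -20.7,   3.7]), np.float64(-7.385737045861873e-05))
```

move_arm:
  deltas:
    - {"xyz": [0, -4, 0], "turn": 0, "grip": 10}
    - {"xyz": [0, -8, 0], "turn": 0, "grip": 10}
    - {"xyz": [0, -12, 0], "turn": 0, "grip": 10}
    - {"xyz": [0, -16, 0], "turn": 0, "grip": 10}
    - {"xyz": [0, -20, 0], "turn": 0, "grip": 10}
    - {"xyz": [0, -21, 0], "turn": 0, "grip": 10}
    - {"xyz": [0, -21, 0], "turn": 0, "grip": 10}
    - {"xyz": [0, -21, 0], "turn": 0, "grip": 10}
    - {"xyz": [0, -21, 0], "turn": 0, "grip": 10}

```text
time: 18.4
tool_pos: [0.4541, -0.2075, 0.0377]
tcp_rot: [3.139, 0.093, 0.002]
wrist_force: [-1.3, -0.9, 6.9]
opening: 0.0175
gripper_force: 30.1
```

```bash
python3 - <<'E'
from h import *
s=arm.read_state()
print(s["tool_pos"],delta((*place(SL,[(-79.5,-36,0)])[0][:2],.034),SL[2]+np.pi/2))
E
```

```text
[ 0.45407144 -0.20751153  0.03767255] (array([-2.3,  0.5,  3.7]), np.float64(-5.199607645423043e-05))
```

Release slowly, rise, and look from the side.

move_arm:
  deltas:
    - {"xyz": [0, 0, 0], "turn": 0, "grip": 50}
    - {"xyz": [0, 0, 0], "turn": 0, "grip": 50}
    - {"xyz": [0, 0, 0], "turn": 0, "grip": 50}
    - {"xyz": [0, 0, 0], "turn": 0, "grip": 50}
    - {"xyz": [0, 0, -15], "turn": 0, "grip": 50}
    - {"xyz": [0, 0, -40], "turn": 0, "grip": 50}
    - {"xyz": [0, 0, -75], "turn": 0, "grip": 50}
    - {"xyz": [0, 0, -110], "turn": 0, "grip": 50}
    - {"xyz": [0, -30, -140], "turn": 0, "grip": 50}
    - {"xyz": [-10, -65, -150], "turn": 0, "grip": 50}
    - {"xyz": [-20, -100, -150], "turn": 0, "grip": 50}
    - {"xyz": [-30, -135, -150], "turn": 0, "grip": 50}
    - {"xyz": [-30, -170, -150], "turn": 0, "grip": 50}
    - {"xyz": [-30, -205, -150], "turn": 0, "grip": 50}
    - {"xyz": [-30, -220, -150], "turn": 0, "grip": 50}
    - {"xyz": [-30, -220, -150], "turn": 0, "grip": 50}
    - {"xyz": [-30, -220, -150], "turn": 0, "grip": 50}

```text
time: 19.82
tool_pos: [0.4102, 0.011, 0.1866]
tcp_rot: [3.139, 0.097, -0.0]
wrist_force: [-0.4, -1.2, 0.1]
opening: 0.0502
gripper_force: 0.0
```

```bash
python3 - <<'E'
from h import *
import cv2
c=lambda im,x,y,w,h,k: cv2.resize(im[y:y+h,x:x+w],None,fx=k,fy=k,interpolation=cv2.INTER_CUBIC)
t=arm.snapshot("top")[:,:,::-1];s=arm.snapshot("side")[:,:,::-1]
cv2.imwrite("pics/i.png",np.hstack([c(t,380,200,80,110,5),c(s,330,180,80,110,5)]))
E
```

```text
(no output)
```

View pics/i.png

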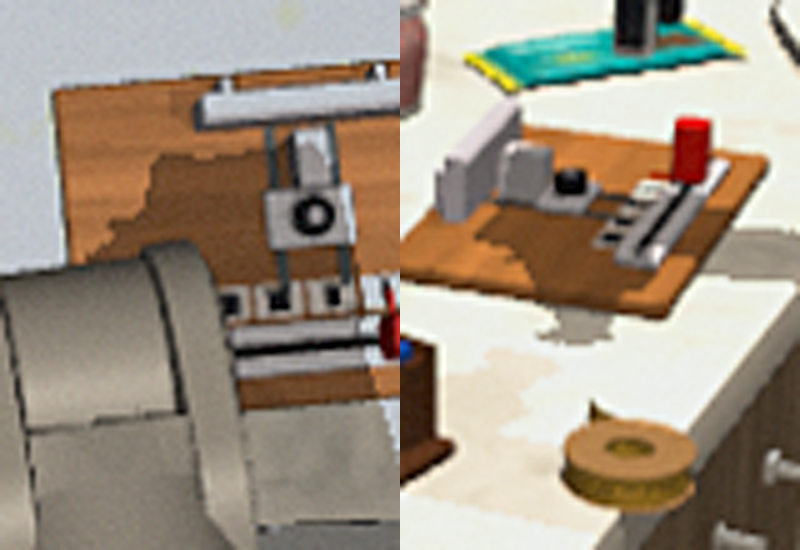

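The pointer's needle now points to mark 1 (side crop about 655,180), the next mark lying farther down-left. A last numeric check, then hand in.

```bash
python3 - <<'E'
from h import *
v=least_squares(lambda v:proj("side",place(SL,[(v[0],v[1],64)]))[0]-up(693-400,122,5,330,180),(-80,-40)).x
print("pointer in slicer",v.round(1))
if -46<v[1]<-26: print(arm.hand_in())
E
```

```text
pointer in slicer [-78.7 -31.2]
the job is handed in; nothing more can be done
None
```

The job is handed in: leaf 1 (4 mm) went fully in and leaf 2 (8 mm) stopped against the fence, so the gap is between 4 and 8 mm, roughly 7 mm by where leaf 2 stopped. The gauge is back in its holder and the red pointer stands at mark 1. It took about 20 s, with wrist forces up to about 15 N, and the hand-in gave no verdict.

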